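# Run a thumbscrew down on a test tile with fingertip strokes

## Robot

A 6-joint arm with a two-finger parallel gripper is mounted at the origin on the work surface. World frame = base frame: x ahead of the robot, y to its left, z up, the work surface at z = 0. Lengths are in m, angles in rad, forces in N, time in s.
With the tool pointing down it reaches from about 0.25 to 0.775 m from the base axis. Payload 4 kg.
Tool frame: the origin (TCP) lies between the finger pads; the fingertips stand 14 mm ahead of it and the grasp point (between the pads) lies 5 mm behind it (robot.tips_ahead is the distance from the TCP to the fingertips, in m); z points along the fingers, y is the direction in which the jaws open and shut (so a half turn about z gives the same grasp; the last joint's range is limited). The gripper opens to 94 mm and grips with 3 to 60 N. Pads are 16 mm wide; open, the fingers measure 119 mm over their backs; the gripper's body (75 mm by 177 mm) begins 78 mm behind the grasp point.
Start: joints at [1.078, 0.087, 1.371, -0, 1.684, -0.103], TCP at [0.209, 0.509, 0.22] pointing down, gripper open.
Joint ranges: [-3.1, 3.1], [-0.76, 2.03], [0.27, 2.55], [-1.08, 4.22], [0.17, 2.65], [-2.57, 2.57]. Speed limits (rad/s): [2.79, 2.79, 3.14, 3.14, 3.14, 3.14].

## Interface

Orientations are given as [roll, pitch, yaw] about the fixed x, y, z axes, in that order (R = Rz(yaw) Ry(pitch) Rx(roll)).
In Python, from bench import robot, optics, job gives the robot as it stands.
- The arm moves only by the tool apply_moves, never from a script. Its argument "moves" is a list of rows, each a list of 3 entries, a list of its own where there are three numbers: the shift along the tool's x, y, z in cm, then the turn, a rotation vector about the tool's x, y, z in rad, then the opening, from 0 (shut) to 1 (fully open). In form: [[[tx, ty, tz], [rx, ry, rz], grip], ...]. A call has exactly 10 rows; each row is the pose to reach, as a shift and turn from the pose commanded when the call began, along the tool's axes at that moment; what a row does not reach only later rows make up. A row lasts 1/12 s, in which the tool goes at most 41.7 mm and 7.16 degrees, less where a joint would pass 70% of its speed; a pose out of reach is approached as far as the arm can. A call with a gripper value outside its range is refused whole. The fingers move at their own pace and stop on an object; the grip force is fixed at half the most. Time passes only in rows, so rows that repeat a pose let the fingers close, or fill a call up. It gives the time, the measured TCP pose, the force and the opening at its end, in the units of the state.
- robot.get_obs(): the state, without advancing time (a new reading comes with each control period).
- optics.snapshot(name): name is "side" or "top"; returns the picture (400x640x3 uint8, red, green, blue); there is no depth.
- optics.get_calibration(name): a dict with "fx", "fy", "cx", "cy" (pixels), "k1" (the pictures are not rectified: a ray, as slopes to the right and down, at radius r is drawn at 1 + k1 r^2 times it, then the intrinsics apply), "rvec" (rotation vector, rad) and "tvec" (3), from world to camera coordinates, as OpenCV has them. Camera axes: x right, y down, z forward; pixel columns grow to the right and rows downward; lengths in m; the calibration is good to about 2 mm. A picture is of the moment at which its call begins. get_calibration takes no time and is no camera call.
- job.close_job(): hands the job in, once; it reports no verdict.
The state is a dict: "time": time; "joint_positions": joint angles; "qvel": joint speeds; "joint_torque": joint torques, N m; "tool_pos": TCP position; "ee_rot": TCP orientation; "wrist_force": force on the tool from outside, world axes, zero at the start; "wrist_torque": the same for the moment, N m; "width": finger opening in m.
Only numpy, scipy, OpenCV 4.12 (cv2) and the standard library are available. Lean on these libraries where they do the work, as an engineer would, in place of code of your own. Each camera call takes 0.05 s, during which the arm holds its last target.

## Task

Push the blue test tile with the fingertips until it sits fully home against the stop at the back of the clamp. Then turn the clamp's loose thumbscrew clockwise (seen from above) with repeated fingertip strokes on the orange faces of its wings, until it has run all the way down and stops on the tile. Do not pinch or lift anything, leave the jar, spoon rest and caliper where they are, and finish with the hand clear.

Things in the scene. Friction and masses are not known exactly. Their poses are not given: they have to be found in the camera images.
- clamp: Fixed aluminium clamp on the walnut board. Origin on its thumbscrew's vertical axis, at its underside (= board top); x points from the open front (robot side) to the back, z up. Bed 14 mm high, 122 mm wide, from x = -74 to 88 mm; side rails (to z = 21 mm) guide the tile with 2 mm play. A flat arm over the tile (30 mm wide, x = -15 to 72 mm, z = 35 to 49 mm) carries the thumbscrew.
- clamp_stop (a point): Middle of the front face of the dark steel stop that crosses the bed, at x = 40, y = 0, z = 20 mm in the clamp's frame; the tile's back edge meets it. The stop rises to z = 26 mm.
- clamp_pillar (a point): Centre of the top of the clamp's steel pillar, 24 mm in diameter, standing upright at x = 72, y = 0 mm in the clamp's frame, top at z = 165 mm. A hand has room at the front and sides of the screw, but not between screw and pillar.
- tile: Loose cobalt blue ceramic tile flat on the clamp's bed, 120 mm (its x) by 100 mm by 10 mm, 0.19 to 0.35 kg. Origin at the centre of its underside, axes parallel to the clamp's. It starts 15 to 32 mm short of the stop and slides to the clamp's +x; home, its origin is at x = -20 mm in the clamp's frame, its front edge (x = -80 mm) still 6 mm out beyond the bed.
- screw (a joint): Turn of the thumbscrew in rad: grows clockwise seen from above, from 0 (raised) to 5.6, its firm end stop, where its rubber pad bears on the tile. Starts anywhere from 0 to 1.5. It sinks 6 mm per turn, turns against a slight friction (0.02 N m) and stays where it is left.
- screw_drive: Orange halves of the thumbscrew's two upright wings (80 mm tip to tip, 7 mm thick, hub 16 mm across). Origin on the screw axis, 63 mm (fully down) to 68 mm above the clamp's underside; x along the wings, z up; turns and sinks with the screw. Orange faces, to be pushed: y = +3.5 mm on the wing at +x, y = -3.5 mm on the wing at -x. They span z = -10 to 12 mm.
- screw_back: Bare aluminium halves of the same two wings, on their opposite, trailing faces, z = -10 to 10 mm. Same origin and axes as the orange halves.
- jar: Closed glass jar with metal cap, 54 mm diameter, 72 mm high, on the board beside the clamp; origin at the centre of its underside. To be left alone.
- spoon_rest: White ceramic spoon rest, about 115 x 70 mm, 14 mm high, on the board beside the clamp; origin under its middle. To be left alone.
- caliper: Plastic caliper lying flat on the board, 150 mm long (its x), 50 mm wide, 9 mm thick; origin under its beam's middle. To be left alone.

How it is judged:
By the outcome, as a careful person would: the job done as asked, in the order asked, and still so for the second after the job is handed in, with the robot touching nothing.
It also fails if it takes over 58 s, if anything falls off the work surface, if the arm or the gripper's body presses on something with over 40 N, if the wrist force passes 120 N, or if a joint passes its speed limit or range.

## Working session

There is one attempt and no reset: what is moved stays moved. The work goes in short steps, Python scripts to look and compute and a tool call to move; the robot and the scene stay as the last step left them, time stands still between calls to the robot, and variables do not carry over. Pictures are saved under pics/ and viewed, and the job is handed in when it is done.

Besides the shell and the picture viewer there is one more tool, called after ">>>" by a JSON object that holds its "fn" and its "kwargs", one argument or row to a line. apply_moves: Moves the arm, as the interface text tells. Its arguments: {"type":"object","properties":{"moves":{"type":"array"}},"required":["moves"]}

```bash
ls; mkdir -p pics
python3 - <<'E'
from bench import robot, optics, job
import cv2
for n in("side","top"):
    im=optics.snapshot(n); cv2.imwrite(f"pics/{n}0.png",im[:,:,::-1]); print(optics.get_calibration(n))
print(robot.get_obs())
E
```

```text
pics
{'fx': 388.18850155535847, 'fy': 388.18850155535847, 'cx': 320.21980191627483, 'cy': 200.16012365788552, 'k1': -0.031332963143178405, 'rvec': array([ 2.16218951, -0.14013413,  0.06035843]), 'tvec': array([-0.62052122,  0.25980741,  0.71536201])}
{'fx': 379.16559887669064, 'fy': 379.16559887669064, 'cx': 321.5989220341834, 'cy': 199.8348282510934, 'k1': 0.011835257885219538, 'rvec': array([ 2.19277923, -2.17798897,  0.06103316]), 'tvec': array([0.0779074 , 0.67599992, 1.04793831])}
{'time': 0.1, 'joint_positions': array([ 1.07790752e+00,  8.79376952e-02,  1.37212261e+00, -2.40371909e-05,
        1.68360190e+00, -1.03084290e-01]), 'qvel': array([-0.00184613, -0.00143765, -0.00439862, -0.00012449,  0.00146761,
        0.00138734]), 'joint_torque': array([ 2.23698655e-03, -3.41251981e+01, -3.03302014e+01,  7.19144172e-02,
        3.04572552e-02, -1.11725060e-04]), 'tool_pos': array([0.20878214, 0.50831891, 0.21838038]), 'ee_rot': array([-3.13953163e+00, -1.89197641e-04,  2.75178526e+00]), 'wrist_force': array([-0.35458329, -0.26410029, -0.2529528 ]), 'wrist_torque': array([ 0.02014454, -0.01431388,  0.04184051]), 'width': 0.09393462430481396}
```

View pics/side0.png

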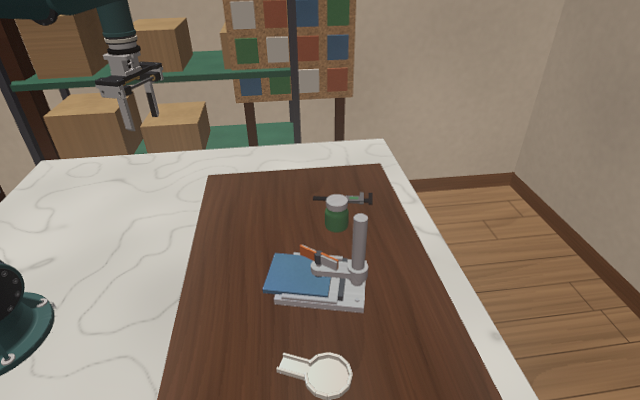

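View pics/top0.png

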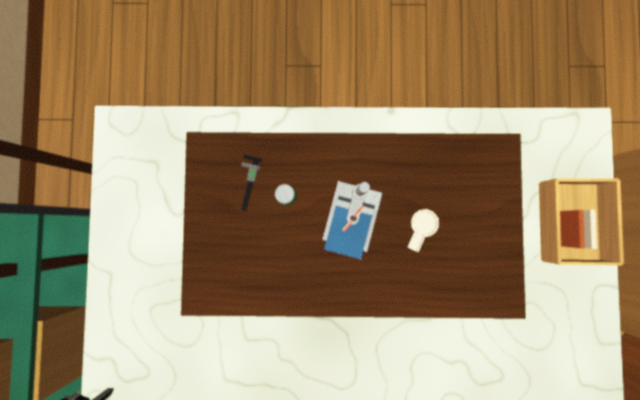

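The side view shows the clamp at about (320,280), and the top view at about (352,220), yawed a little clockwise in world. I'll zoom in on both.

```bash
cat > h.py <<'E'
import numpy as np, cv2
from bench import robot, optics, job
def cal(n):
    c=optics.get_calibration(n); R=cv2.Rodrigues(c['rvec'])[0]; return c,R,np.array(c['tvec'])
def proj(n,P):
    c,R,t=cal(n); p=np.atleast_2d(P)@R.T+t; s=p[:,:2]/p[:,2:]; r2=(s**2).sum(1,keepdims=True); s=s*(1+c['k1']*r2)
    return s*[c['fx'],c['fy']]+[c['cx'],c['cy']]
def ray(n,uv):
    c,R,t=cal(n); d=(np.array(uv,float)-[c['cx'],c['cy']])/[c['fx'],c['fy']]; s=d.copy()
    for _ in range(20): s=d/(1+c['k1']*(s@s))
    return -R.T@t, R.T@np.array([s[0],s[1],1])
def atz(n,uv,z):
    o,d=ray(n,uv); return o+d*(z-o[2])/d[2]
def tri(uvs,uvt):
    o1,d1=ray('side',uvs);o2,d2=ray('top',uvt)
    A=np.stack([d1,-d2],1); k=np.linalg.lstsq(A,o2-o1,rcond=None)[0]
    a,b=o1+k[0]*d1,o2+k[1]*d2
    return (a+b)/2,np.linalg.norm(a-b)
def crop(n,name,x0,y0,w,h,s,im=None):
    im=optics.snapshot(n) if im is None else im
    c=cv2.resize(im[y0:y0+h,x0:x0+w],None,fx=s,fy=s,interpolation=cv2.INTER_CUBIC)
    cv2.imwrite(f'pics/{name}.png',c[:,:,::-1]); return im
E
python3 - <<'E'
from h import *
s=cv2.imread('pics/side0.png')[:,:,::-1];t=cv2.imread('pics/top0.png')[:,:,::-1]
crop('side','s0c',255,200,130,120,6,s); crop('top','t0c',310,170,90,100,6,t)
E
```

```text
(no output)
```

View pics/s0c.png

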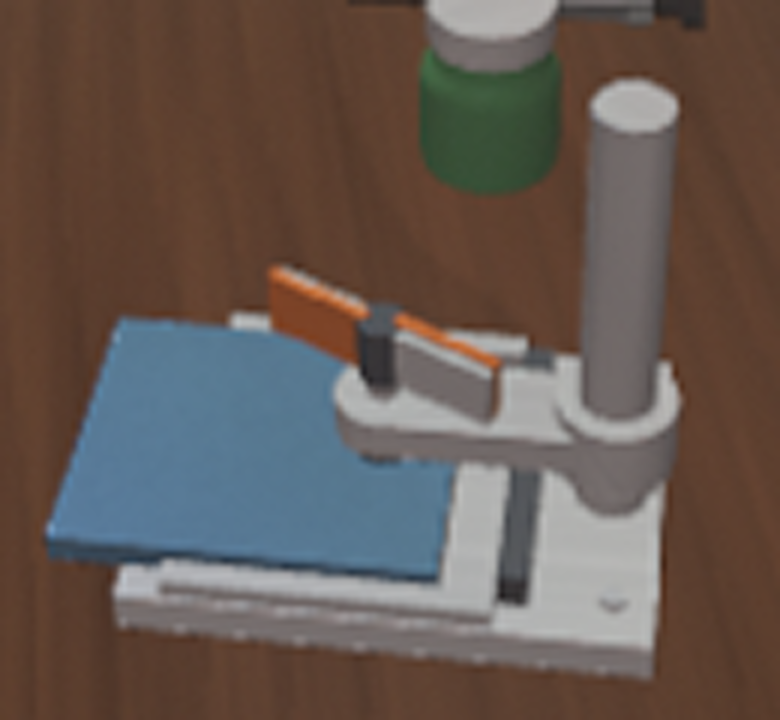

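View pics/t0c.png

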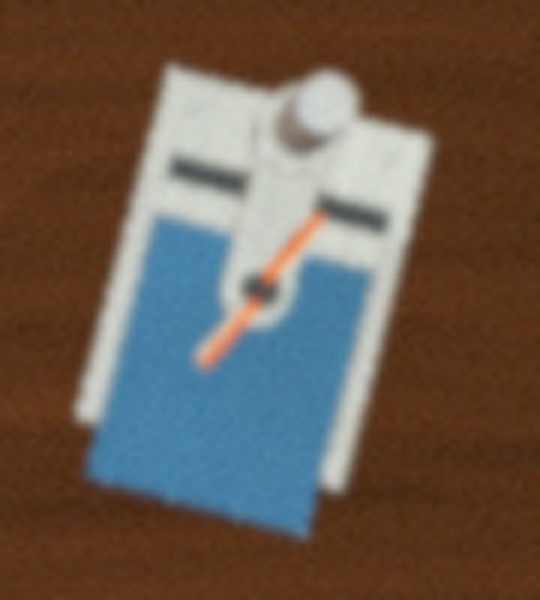

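```bash
cat > fit.py <<'E'
from h import *
from scipy.optimize import least_squares
S=lambda u,v:((u+.5)/6-.5+255,(v+.5)/6-.5+200)
T=lambda u,v:((u+.5)/6-.5+310,(v+.5)/6-.5+170)
fixed=[('side',S(117,625),(-74,-61,0)),('side',S(652,677),(88,-61,0)),('side',S(656,645),(88,-61,14)),
('side',S(634,107),(72,0,165)),('top',T(327,103),(72,0,165)),('top',T(168,66),(88,61,14)),('top',T(433,137),(88,-61,14)),
('top',T(78,418),(-74,61,14)),('top',T(342,492),(-74,-61,14))]
tile=[('side',S(48,538),(-60,-50,10)),('side',S(122,320),(-60,50,10)),('side',S(440,575),(60,-50,10)),
('top',T(85,478),(-60,50,10)),('top',T(308,540),(-60,-50,10)),('top',T(152,215),(60,50,10)),('top',T(372,268),(60,-50,10))]
wing=[('side',S(277,266),-40),('side',S(496,362),40),('top',T(205,362),-40),('top',T(322,212),40)]
def W(p,P):
    c,s=np.cos(p[3]),np.sin(p[3]); x,y,z=np.array(P)/1000
    return [p[0]+c*x-s*y,p[1]+s*x+c*y,p[2]+z]
def res(p,full=False):
    r=[];lab=[]
    for n,uv,P in fixed: r.append(proj(n,W(p,P))[0]-uv)
    for n,uv,P in tile: r.append(proj(n,W(p,(P[0]+p[4]*1000,P[1]+p[5]*1000,P[2]+14)))[0]-uv)
    for n,uv,a in wing: r.append(proj(n,W(p,(a*np.cos(p[6]),a*np.sin(p[6]),67+11)))[0]-uv)
    r=np.array(r); return r if full else r.ravel()
if __name__=='__main__':
    a=least_squares(lambda p:res(p),[.5,-.1,.02,-.25,-.04,0,-.5],loss='soft_l1',x_scale=[.1,.1,.01,.1,.01,.01,.1])
    print(a.x.round(4)); print(res(a.x,True).round(1).tolist())
    print('stop',W(a.x,(40,0,20)))
E
python3 fit.py
```

```text
[ 6.234e-01  2.400e-03  6.170e-02 -2.525e-01 -3.670e-02  1.000e-04
 -4.345e-01]
[[-0.2, 0.3], [0.4, 0.2], [0.1, 0.2], [0.4, -1.0], [-0.2, -0.1], [-0.0, 0.1], [-0.1, -0.2], [-0.5, -0.0], [-0.0, -0.5], [-0.7, -0.1], [-0.6, -0.7], [0.0, -0.2], [0.1, -0.4], [-0.2, -0.9], [0.6, -0.6], [0.5, 0.2], [-0.8, 0.9], [0.2, 0.6], [-0.8, 0.2], [0.0, 0.6]]
stop [np.float64(0.6621798326521017), np.float64(-0.0075454033805342985), np.float64(0.08172330569113595)]
```

Run:
```python
from h import *
for n in('side','top'): print(n,ray(n,(320,200)))
print(tri((208,175.5),(182,315.5)));print(tri((381,164),(187,133)))
o=robot.get_obs(); print(o['tool_pos'])
# robot base, gripper check
p=o['tool_pos']; print(proj('side',[p,[0,0,0]]),proj('top',[p,[0,0,0]]))
# table corners
print(tri((384,140),(96,107)))
```

```text
side (array([ 0.56661312, -0.52072585,  0.60998642]), array([ 0.09633324,  0.82259041, -0.56041539]))
top (array([0.60756245, 0.07401647, 1.08931611]), array([ 0.06300522,  0.01212634, -0.99794853]))
(array([0.36277995, 0.45256232, 0.06002984]), np.float64(0.002858223397167663))
(array([0.85945532, 0.45505255, 0.05596808]), np.float64(0.006952508297351727))
[0.20878214 0.50831891 0.21838038]
[[141.55865003 118.17684008]
 [ -7.17360092 337.2371974 ]] [[127.6872334  402.71051893]
 [349.9280894  445.64606805]]
(array([ 0.95209372,  0.75058421, -0.01137286]), np.float64(0.008123981495337555))
```

```bash
cat > plan.py <<'E'
from h import *
from scipy.spatial.transform import Rotation as Ro
C=np.array([.6234,.0024,.0617]); YAW=-.2525
Rc=Ro.from_euler('z',YAW)
TIP=0.014
def c2w(P): return C+Rc.apply(np.array(P)/1000.)
def w2c(P): return Rc.inv().apply(np.array(P)-C)*1000
def tool():
    o=robot.get_obs(); R=Ro.from_euler('xyz',o['ee_rot']); return o,R
def tipc():
    o,R=tool(); return w2c(o['tool_pos']+R.apply([0,0,TIP]))
def rows(wps):  # tip targets in clamp frame mm, tool vertical, yaw aligned
    o,R=tool(); G=Ro.from_euler('xyz',[np.pi,0,YAW+np.pi])
    rv=(R.inv()*G).as_rotvec()
    for w in wps:
        d=R.inv().apply(c2w(w)+[0,0,TIP]-o['tool_pos'])*100
        print('[[%.2f,%.2f,%.2f],[%.3f,%.3f,%.3f],0]'%(*d,*rv))
def st():
    o,R=tool(); print('t',o['time'],'tip clamp',tipc().round(1),'yaw-err',o['ee_rot'][2]-YAW-np.pi,'F',Rc.inv().apply(o['wrist_force']).round(1),'w',o['width'])
E
python3 -c "
from plan import *
st(); rows([[-125,0,145],[-125,0,15]])"
```

```text
t 0.1 tip clamp [-527.9  386.3  142.7] yaw-err -0.1373073969470484 F [-0.3 -0.3 -0.3] w 0.09393462430481396
[[-45.19,-32.75,-0.17],[-0.002,-0.000,-0.137],0]
[[-45.20,-32.73,12.83],[-0.002,-0.000,-0.137],0]
```

>>> {"fn": "apply_moves", "kwargs": {
  "moves": [
    [[-2,-1.5,0],[0,0,-0.02],0],
    [[-5,-3.6,0],[0,0,-0.04],0],
    [[-8,-5.8,0],[0,0,-0.06],0],
    [[-11,-8,0],[0,0,-0.08],0],
    [[-14,-10.2,0],[0,0,-0.1],0],
    [[-17,-12.4,0],[0,0,-0.12],0],
    [[-20,-14.5,0],[0,0,-0.137],0],
    [[-23,-16.7,0],[0,0,-0.137],0],
    [[-26,-18.9,0],[0,0,-0.137],0],
    [[-29,-21.0,0],[0,0,-0.137],0]
  ]
}}

```text
time: 0.93
tool_pos: [0.3977, 0.2025, 0.2192]
ee_rot: [-3.141, -0.0, 2.889]
wrist_force: [0.5, 0.4, 0.4]
width: 0.0303
```

```bash
python3 -c "
from plan import *
st(); rows([[-125,0,145],[-125,0,15]])"
```

```text
t 0.9333 tip clamp [-268.5  137.4  143.5] yaw-err -0.0002562469975799786 F [0.4 0.5 0.4] w 0.030252883588664008
[[-14.35,-13.73,-0.16],[-0.000,-0.000,-0.000],0]
[[-14.36,-13.73,12.84],[-0.000,-0.000,-0.000],0]
```

>>> {"fn": "apply_moves", "kwargs": {
  "moves": [
    [[-2.4,-2.3,0],[0,0,0],0],
    [[-4.8,-4.6,0],[0,0,0],0],
    [[-7.2,-6.9,0],[0,0,0],0],
    [[-9.6,-9.2,0],[0,0,0],0],
    [[-12,-11.5,0.5],[0,0,0],0],
    [[-14.3,-13.7,2],[0,0,0],0],
    [[-14.3,-13.7,4.5],[0,0,0],0],
    [[-14.3,-13.7,7],[0,0,0],0],
    [[-14.3,-13.7,8.5],[0,0,0],0],
    [[-14.3,-13.7,8.5],[0,0,0],0]
  ]
}}

```text
time: 1.77
tool_pos: [0.4987, 0.0356, 0.1295]
ee_rot: [-3.14, -0.009, 2.888]
wrist_force: [-0.8, 0.6, -0.9]
width: 0.0003
```

```bash
python3 -c "
from plan import *
crop('side','s1',225,160,160,150,5); crop('top','t1',290,150,130,130,5)
st(); rows([[-125,0,15]])
print((proj('side',c2w(tipc()))-[225,160])*5,(proj('top',c2w(tipc()))-[290,150])*5)"
```

```text
t 1.8667 tip clamp [-126.7    1.9   58.3] yaw-err -0.0003604516740964847 F [1.  0.3 0.6] w 0.0007233645133567989
[[-0.18,-0.19,4.33],[-0.000,-0.002,-0.000],0]
[[132.11256232 471.97676683]] [[246.12667699 580.9946022 ]]
```

View pics/s1.png

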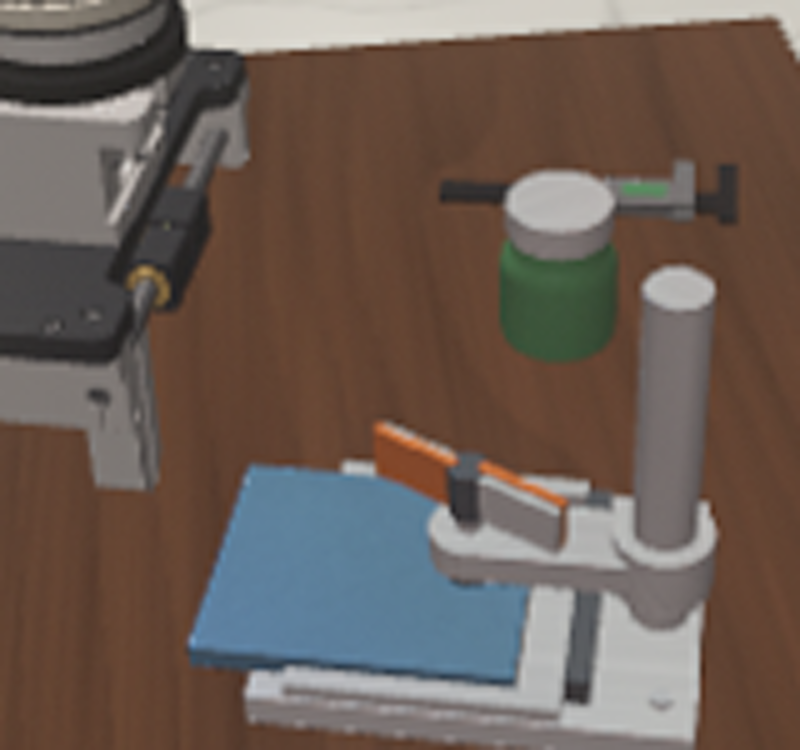

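View pics/t1.png

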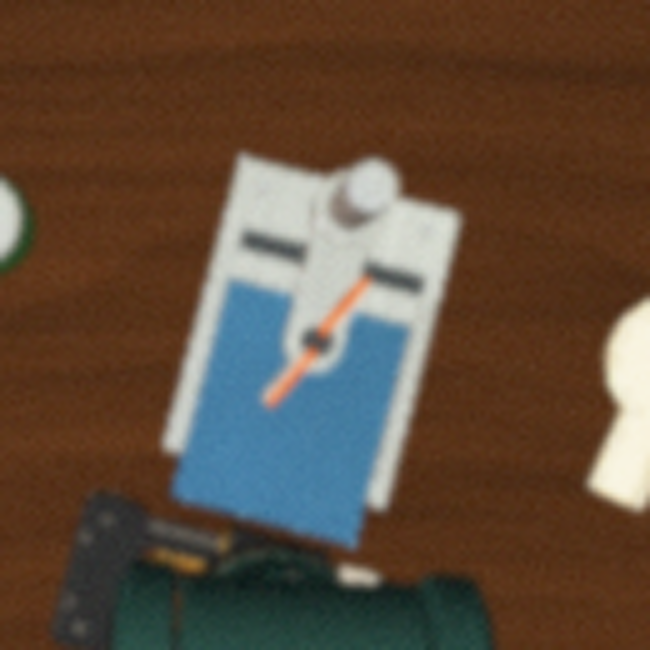

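Tip appears at about (125,485) in the side crop, close to the predicted (132,472); tile and clamp are unmoved. Going down ahead of the tile.

>>> {"fn": "apply_moves", "kwargs": {
  "moves": [
    [[-0.2,-0.2,1],[0,0,0],0],
    [[-0.2,-0.2,2.2],[0,0,0],0],
    [[-0.2,-0.2,3.4],[0,0,0],0],
    [[-0.2,-0.2,4.3],[0,0,0],0],
    [[-0.2,-0.2,4.3],[0,0,0],0],
    [[-0.5,-0.2,4.3],[0,0,0],0],
    [[-0.9,-0.2,4.3],[0,0,0],0],
    [[-1.3,-0.2,4.3],[0,0,0],0],
    [[-1.6,-0.2,4.3],[0,0,0],0],
    [[-1.8,-0.2,4.3],[0,0,0],0]
  ]
}}

```text
time: 2.7
tool_pos: [0.5195, 0.0293, 0.0921]
ee_rot: [3.141, 0.001, 2.889]
wrist_force: [-2.5, 0.6, 2.4]
width: 0.0004
```

```bash
python3 -c "
from plan import *
st(); rows([[-88,0,15]])"
```

```text
t 2.7 tip clamp [-1.074e+02  1.000e-01  1.640e+01] yaw-err -0.00048345093605783873 F [-2.6 -0.   2.4] w 0.0004208734067799704
[[-1.94,-0.01,0.14],[0.000,0.001,-0.000],0]
```

>>> {"fn": "apply_moves", "kwargs": {
  "moves": [
    [[-0.2,0,0.1],[0,0,0],0],
    [[-0.4,0,0.1],[0,0,0],0],
    [[-0.6,0,0.1],[0,0,0],0],
    [[-0.8,0,0.1],[0,0,0],0],
    [[-1.0,0,0.1],[0,0,0],0],
    [[-1.2,0,0.1],[0,0,0],0],
    [[-1.35,0,0.1],[0,0,0],0],
    [[-1.5,0,0.1],[0,0,0],0],
    [[-1.6,0,0.1],[0,0,0],0],
    [[-1.7,0,0.1],[0,0,0],0]
  ]
}}

```text
time: 3.53
tool_pos: [0.5351, 0.0252, 0.0905]
ee_rot: [3.141, -0.0, 2.889]
wrist_force: [-3.8, 0.7, 3.4]
width: 0.0004
```

```bash
python3 -c "
from plan import *
crop('side','s2',225,160,160,150,5)
st(); rows([[-88,0,15]])"
```

```text
t 3.5833 tip clamp [-91.    0.   14.8] yaw-err -0.0003355669197229183 F [-2.7  0.3  2.7] w 0.0006490651864234735
[[-0.30,-0.00,-0.02],[0.000,0.000,-0.000],0]
```

View pics/s2.png

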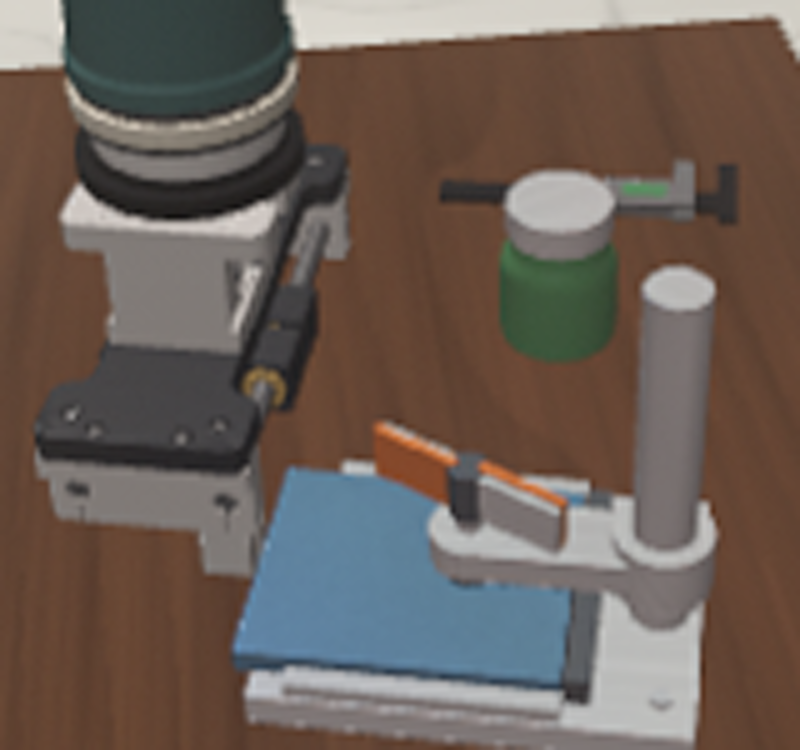

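The tile's back edge is almost at the dark stop (crop 570,600). Only a few mm are left, so I'll keep pushing slowly.

>>> {"fn": "apply_moves", "kwargs": {
  "moves": [
    [[-0.05,0,0],[0,0,0],0],
    [[-0.1,0,0],[0,0,0],0],
    [[-0.15,0,0],[0,0,0],0],
    [[-0.2,0,0],[0,0,0],0],
    [[-0.25,0,0],[0,0,0],0],
    [[-0.3,0,0],[0,0,0],0],
    [[-0.35,0,0],[0,0,0],0],
    [[-0.4,0,0],[0,0,0],0],
    [[-0.4,0,0],[0,0,0],0],
    [[-0.4,0,0],[0,0,0],0]
  ]
}}

```text
time: 4.42
tool_pos: [0.536, 0.025, 0.0905]
ee_rot: [-3.141, -0.007, 2.889]
wrist_force: [-11.8, 3.1, 8.3]
width: 0.0006
```

```bash
python3 -c "
from plan import *
st()"
```

```text
t 4.4167 tip clamp [-90.4   0.   14.8] yaw-err 8.144732773729402e-05 F [-12.2   0.    8.3] w 0.0005794556060804449
```

>>> {"fn": "apply_moves", "kwargs": {
  "moves": [
    [[-0.05,0,0],[0,0,0],0],
    [[-0.1,0,0],[0,0,0],0],
    [[-0.15,0,0],[0,0,0],0],
    [[-0.2,0,0],[0,0,0],0],
    [[-0.25,0,0],[0,0,0],0],
    [[-0.25,0,0],[0,0,0],0],
    [[-0.25,0,0],[0,0,0],0],
    [[-0.25,0,0],[0,0,0],0],
    [[-0.25,0,0],[0,0,0],0],
    [[-0.25,0,0],[0,0,0],0]
  ]
}}

```text
time: 5.25
tool_pos: [0.5362, 0.025, 0.0905]
ee_rot: [-3.141, -0.012, 2.89]
wrist_force: [-16.8, 3.7, 12.0]
width: 0.0003
```

```bash
python3 -c "
from plan import *
crop('side','s3',265,230,110,100,7);crop('top','t3',290,150,130,130,5)
st()"
```

```text
t 5.35 tip clamp [-90.3   0.1  14.8] yaw-err 0.00044214542987797145 F [-16.6  -0.1  12.9] w 0.00047605790466635913
```

View pics/s3.png

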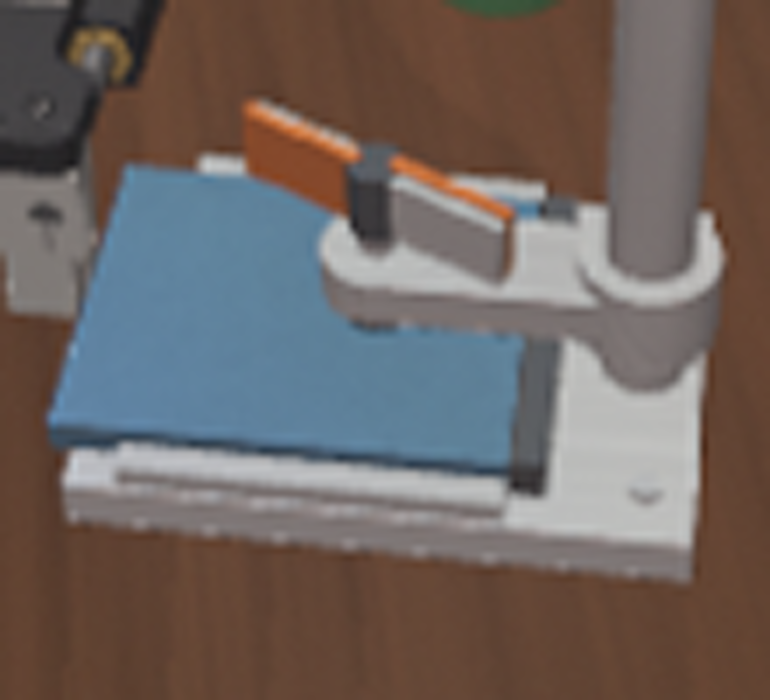

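View pics/t3.png

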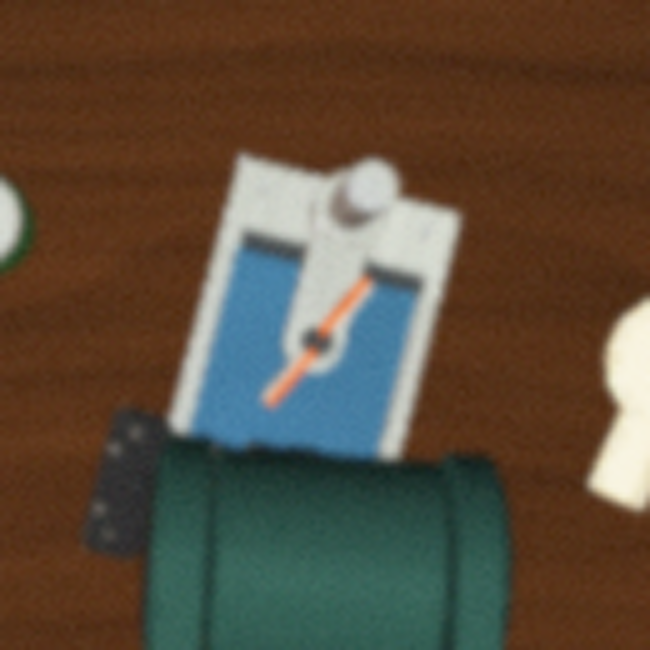

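Home: tile's back edge meets the stop (side crop 515,400), the gap in the top view is gone, and the force rises without motion. Backing off and moving over to the screw.

```bash
cat >> plan.py <<'E'
def pk(adeg,gap=0,r=28,z=57,hx=8.5,hy=12.5):
    a=np.radians(adeg);u=np.array([np.cos(a),np.sin(a)]);n=np.array([-u[1],u[0]])
    c=r*u+(3.5+gap+hx*abs(n[0])+hy*abs(n[1]))*n
    return [c[0],c[1],z]
E
python3 -c "
from plan import *
rows([[-110,0,15],[-110,0,95],pk(155,7,z=95),pk(155,7)])"
```

```text
[[1.99,-0.01,0.00],[-0.001,-0.012,0.000],0]
[[2.09,-0.01,-8.00],[-0.001,-0.012,0.000],0]
[[-5.30,-1.14,-8.09],[-0.001,-0.012,0.000],0]
[[-5.34,-1.13,-4.29],[-0.001,-0.012,0.000],0]
```

>>> {"fn": "apply_moves", "kwargs": {
  "moves": [
    [[1.0,0,0],[0,0,0],0],
    [[2.4,0,0],[0,0,0],0],
    [[2.6,0,-1],[0,0,0],0],
    [[2.6,0,-3.5],[0,0,0],0],
    [[2.6,0,-6.5],[0,0,0],0],
    [[2.0,-0.1,-8.2],[0,0,0],0],
    [[0,-0.5,-8.2],[0,0,0],0],
    [[-2.5,-0.8,-8.2],[0,0,0],0],
    [[-4.6,-1.1,-8.2],[0,0,0],0],
    [[-4.6,-1.1,-8.2],[0,0,0],0]
  ]
}}

```text
time: 6.18
tool_pos: [0.5869, -0.0006, 0.1727]
ee_rot: [-3.141, 0.005, 2.887]
wrist_force: [0.6, -0.2, 0.0]
width: 0.0004
```

```bash
python3 -c "
from plan import *
crop('side','s4',225,160,160,150,5);crop('top','t4',290,150,130,130,5)
st();rows([pk(155,7,z=80),pk(155,7)])"
```

```text
t 6.2833 tip clamp [-37.9 -11.2  96.8] yaw-err -0.0010897750366685166 F [-0.3  0.3  0.4] w 0.00016926598726108255
[[-0.18,0.00,1.68],[0.000,0.001,-0.001],0]
[[-0.18,0.00,3.98],[0.000,0.001,-0.001],0]
```

View pics/s4.png

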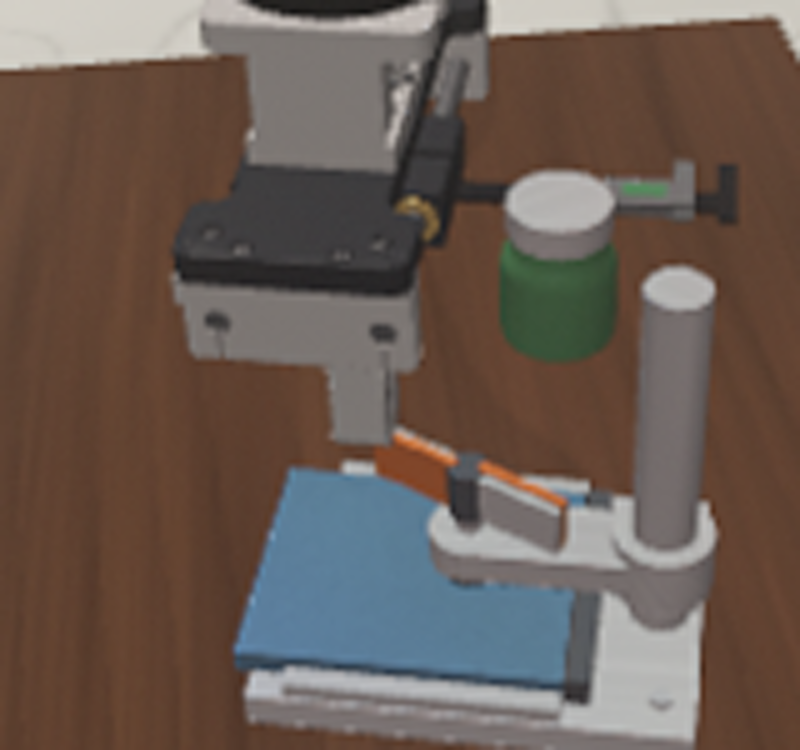

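Tip hangs just in front of the front wing (about 360,440), wing at (375-450,440-490). Descend and check.

>>> {"fn": "apply_moves", "kwargs": {
  "moves": [
    [[-0.2,0,0.8],[0,0,0],0],
    [[-0.2,0,1.6],[0,0,0],0],
    [[-0.2,0,2.4],[0,0,0],0],
    [[-0.2,0,3.2],[0,0,0],0],
    [[-0.2,0,3.8],[0,0,0],0],
    [[-0.2,0,4],[0,0,0],0],
    [[-0.2,0,4],[0,0,0],0],
    [[-0.2,0,4],[0,0,0],0],
    [[-0.2,0,4],[0,0,0],0],
    [[-0.2,0,4],[0,0,0],0]
  ]
}}

```text
time: 7.12
tool_pos: [0.5854, 0.0009, 0.1331]
ee_rot: [3.141, 0.001, 2.889]
wrist_force: [-0.4, 0.4, 0.2]
width: 0.0001
```

```bash
python3 -c "
from plan import *
crop('side','s5',265,200,110,120,6)
st();rows([pk(a) for a in (155,150,145,138,131,124,117,110,103,96)])"
```

```text
t 7.1667 tip clamp [-36.4 -11.   57.4] yaw-err -0.0002951648144429164 F [ 0.8  0.8 -0.5] w 0.0003972511170875819
[[-0.32,0.61,0.04],[0.000,0.001,-0.000],0]
[[-0.29,0.89,0.04],[0.000,0.001,-0.000],0]
[[-0.28,1.18,0.04],[0.000,0.001,-0.000],0]
[[-0.32,1.60,0.04],[0.000,0.001,-0.000],0]
[[-0.44,2.02,0.04],[0.000,0.001,-0.000],0]
[[-0.62,2.44,0.04],[0.000,0.001,-0.000],0]
[[-0.88,2.83,0.04],[0.000,0.001,-0.000],0]
[[-1.20,3.19,0.04],[0.000,0.001,-0.000],0]
[[-1.59,3.50,0.04],[0.000,0.001,-0.000],0]
[[-2.03,3.74,0.04],[0.000,0.001,-0.000],0]
```

View pics/s5.png

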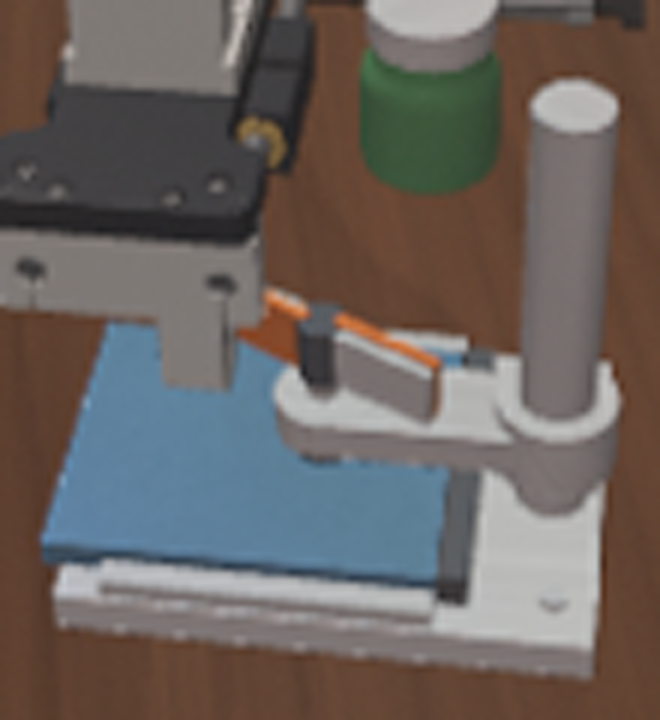

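The tip (200,385) is down in front of the orange face (270,330) and clear of the tile and arm. Stroke 1.

>>> {"fn": "apply_moves", "kwargs": {
  "moves": [
    [[-0.3,0.6,0],[0,0,0],0],
    [[-0.3,0.9,0],[0,0,0],0],
    [[-0.3,1.2,0],[0,0,0],0],
    [[-0.32,1.6,0],[0,0,0],0],
    [[-0.44,2.0,0],[0,0,0],0],
    [[-0.62,2.4,0],[0,0,0],0],
    [[-0.9,2.8,0],[0,0,0],0],
    [[-1.2,3.2,0],[0,0,0],0],
    [[-1.6,3.5,0],[0,0,0],0],
    [[-2.0,3.7,0],[0,0,0],0]
  ]
}}

```text
time: 8.0
tool_pos: [0.6141, 0.0323, 0.1324]
ee_rot: [3.141, -0.0, 2.889]
wrist_force: [-1.2, -0.5, 0.2]
width: 0.0005
```

```bash
python3 -c "
from plan import *
crop('side','s6',265,200,110,120,6);crop('top','t6',310,170,90,100,6)
st();rows([pk(a) for a in (92,86,80,74,68,62,56,50,45,40)])"
```

```text
t 8.1 tip clamp [-16.   26.6  56.6] yaw-err 7.497383604793129e-05 F [ 0.2 -1.5 -0.1] w 0.0007279763628621861
[[-0.26,0.09,-0.04],[0.001,0.000,0.000],0]
[[-0.52,0.22,-0.04],[0.001,0.000,0.000],0]
[[-0.71,0.34,-0.04],[0.001,0.000,0.000],0]
[[-0.92,0.44,-0.04],[0.001,0.000,0.000],0]
[[-1.16,0.53,-0.03],[0.001,0.000,0.000],0]
[[-1.43,0.60,-0.03],[0.001,0.000,0.000],0]
[[-1.72,0.64,-0.03],[0.001,0.000,0.000],0]
[[-2.02,0.64,-0.03],[0.001,0.000,0.000],0]
[[-2.29,0.61,-0.03],[0.001,0.000,0.000],0]
[[-2.56,0.56,-0.03],[0.001,0.000,0.000],0]
```

View pics/s6.png

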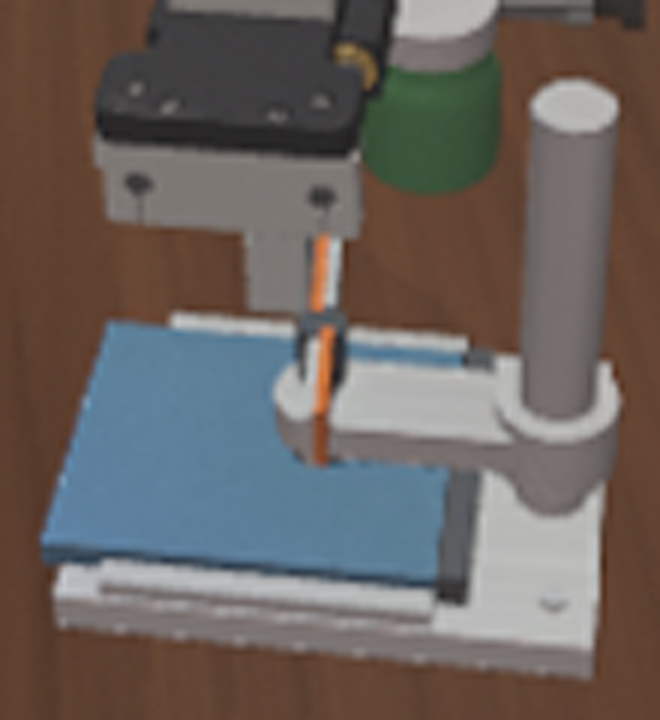

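View pics/t6.png

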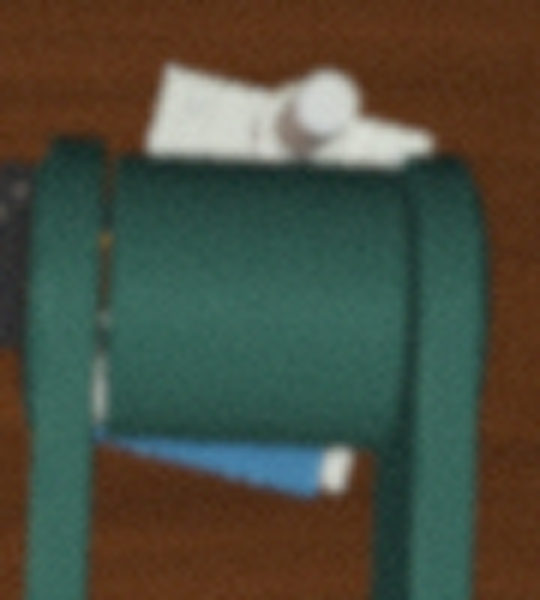

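Wing is now about crosswise (side crop: tips at (320,240) and (320,460)), and the finger tip is on its orange face. Continuing the stroke.

>>> {"fn": "apply_moves", "kwargs": {
  "moves": [
    [[-0.26,0.1,0],[0,0,0],0],
    [[-0.52,0.22,0],[0,0,0],0],
    [[-0.71,0.34,0],[0,0,0],0],
    [[-0.92,0.44,0],[0,0,0],0],
    [[-1.16,0.53,0],[0,0,0],0],
    [[-1.43,0.6,0],[0,0,0],0],
    [[-1.72,0.64,0],[0,0,0],0],
    [[-2.0,0.64,0],[0,0,0],0],
    [[-2.3,0.6,0],[0,0,0],0],
    [[-2.5,0.56,0],[0,0,0],0]
  ]
}}

```text
time: 8.93
tool_pos: [0.6399, 0.0309, 0.1326]
ee_rot: [3.141, 0.001, 2.889]
wrist_force: [-1.1, 0.6, 0.8]
width: 0.0007
```

```bash
python3 -c "
from plan import *
crop('side','s7',265,200,110,120,6)
st();rows([pk(50,6),pk(50,6,z=95),pk(220,8,z=95),pk(220,8)])"
```

```text
t 8.9833 tip clamp [ 9.2 31.5 56.9] yaw-err -0.00046726709151867496 F [-0.6  0.3  0.4] w 0.0004440486864998386
[[0.96,0.54,-0.01],[0.000,0.001,-0.000],0]
[[0.95,0.54,-3.81],[0.000,0.001,-0.000],0]
[[1.35,-6.99,-3.82],[0.000,0.001,-0.000],0]
[[1.35,-6.99,-0.02],[0.000,0.001,-0.000],0]
```

View pics/s7.png

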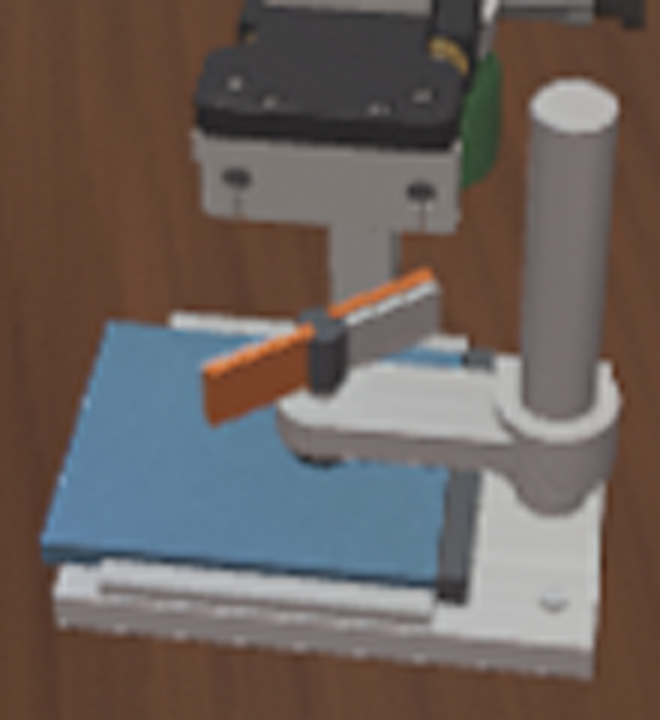

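Wing is now at about 40°/220° (tips (435,275) and (205,370)). Lift and go over to the right side, behind the other wing.

>>> {"fn": "apply_moves", "kwargs": {
  "moves": [
    [[0.5,0.3,0],[0,0,0],0],
    [[1.0,0.5,-0.2],[0,0,0],0],
    [[1.0,0.5,-2.0],[0,0,0],0],
    [[1.0,0.5,-4.0],[0,0,0],0],
    [[1.1,-1.0,-4.0],[0,0,0],0],
    [[1.2,-3.0,-4.0],[0,0,0],0],
    [[1.3,-5.0,-4.0],[0,0,0],0],
    [[1.3,-7.0,-4.0],[0,0,0],0],
    [[1.3,-7.1,-4.0],[0,0,0],0],
    [[1.3,-7.1,-3.0],[0,0,0],0]
  ]
}}

```text
time: 9.82
tool_pos: [0.6095, -0.0361, 0.1643]
ee_rot: [3.141, 0.005, 2.886]
wrist_force: [-0.7, 0.9, 1.4]
width: 0.0002
```

```bash
python3 -c "
from plan import *
crop('side','s8',245,180,130,130,6)
st();rows([pk(220,8),pk(220,0),pk(215,0),pk(210)])"
```

```text
t 9.8667 tip clamp [ -5.5 -39.9  84.7] yaw-err -0.0014518713689977147 F [-0.5 -0.2 -0.9] w 0.0005964249285154744
[[-0.11,0.16,2.77],[0.000,-0.001,-0.001],0]
[[0.40,0.77,2.77],[0.000,-0.001,-0.001],0]
[[0.68,0.86,2.77],[0.000,-0.001,-0.001],0]
[[0.95,0.98,2.77],[0.000,-0.001,-0.001],0]
```

View pics/s8.png

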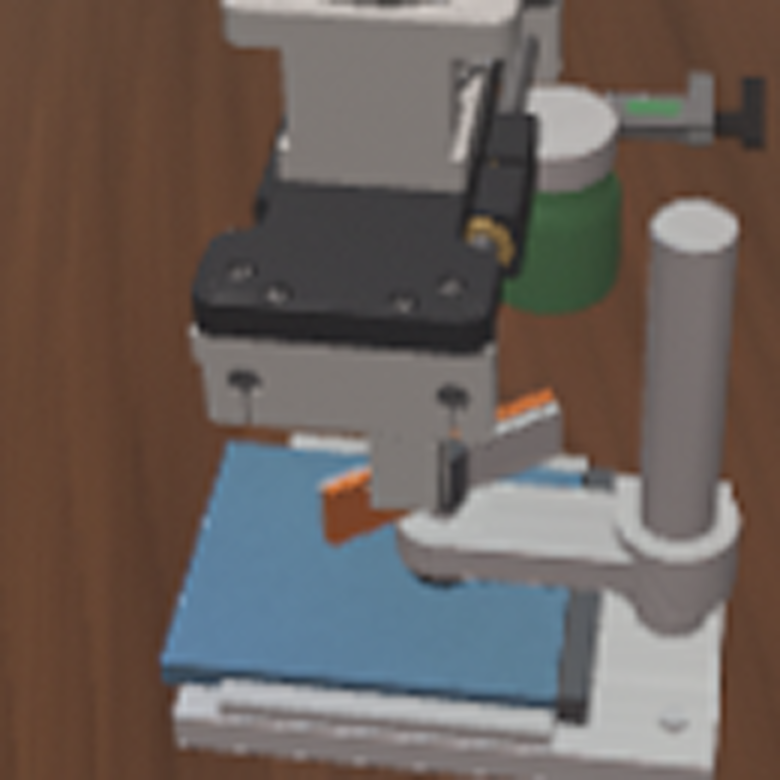

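Tip (405,505) hangs on the camera side of the front orange face (340,510). Lower and start stroke 2.

>>> {"fn": "apply_moves", "kwargs": {
  "moves": [
    [[-0.1,0,0.7],[0,0,0],0],
    [[-0.1,0,1.4],[0,0,0],0],
    [[-0.1,0,2.1],[0,0,0],0],
    [[-0.1,0.1,2.8],[0,0,0],0],
    [[-0.1,0.1,2.8],[0,0,0],0],
    [[0.0,0.3,2.8],[0,0,0],0],
    [[0.2,0.55,2.8],[0,0,0],0],
    [[0.4,0.77,2.8],[0,0,0],0],
    [[0.68,0.86,2.8],[0,0,0],0],
    [[0.95,0.98,2.8],[0,0,0],0]
  ]
}}

```text
time: 10.7
tool_pos: [0.6026, -0.0226, 0.1352]
ee_rot: [-3.142, 0.002, 2.889]
wrist_force: [1.2, -0.7, -0.1]
width: 0.0005
```

```bash
python3 -c "
from plan import *
crop('side','s9',245,180,130,130,6)
st();rows([pk(a) for a in (204,197,190,183,176,169,162,155,148,141)])"
```

```text
t 10.75 tip clamp [-14.4 -29.2  59.5] yaw-err 8.432067629060569e-05 F [ 0.7 -0.1 -1.4] w 0.0006148908254066802
[[0.37,0.11,0.25],[0.000,0.001,0.000],0]
[[0.71,0.39,0.25],[0.000,0.001,0.000],0]
[[1.01,0.74,0.24],[0.000,0.001,0.000],0]
[[1.26,1.14,0.24],[0.000,0.001,0.000],0]
[[1.46,1.47,0.24],[0.000,0.001,0.000],0]
[[1.63,1.75,0.24],[0.000,0.001,0.000],0]
[[1.77,2.08,0.24],[0.000,0.001,0.000],0]
[[1.87,2.44,0.24],[0.000,0.001,0.000],0]
[[1.91,2.83,0.24],[0.000,0.001,0.000],0]
[[1.90,3.24,0.24],[0.000,0.001,0.000],0]
```

View pics/s9.png

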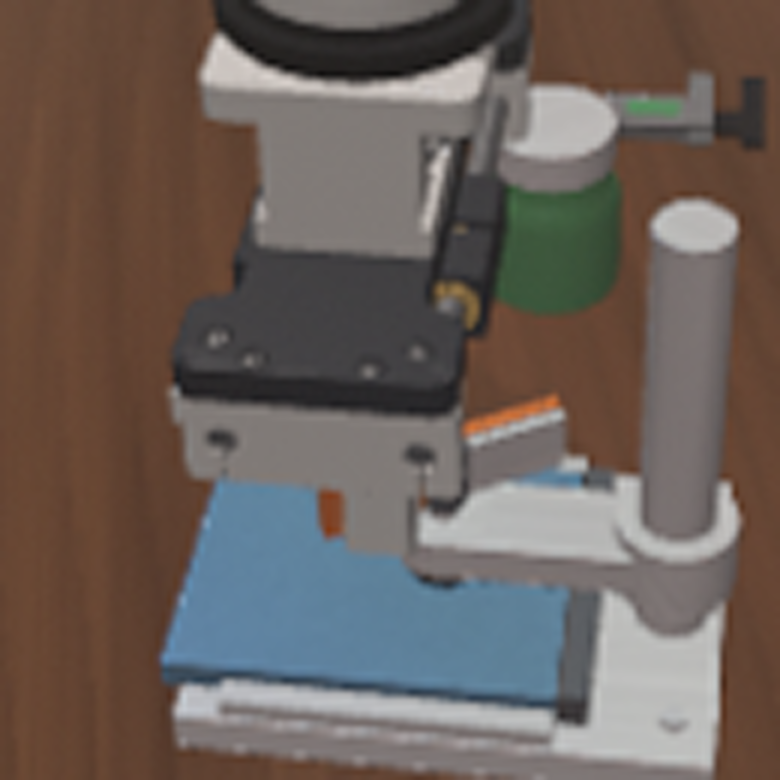

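Tip (380,545) is now on the orange face; the wing is turning. Continuing.

>>> {"fn": "apply_moves", "kwargs": {
  "moves": [
    [[0.37,0.11,0.1],[0,0,0],0],
    [[0.71,0.39,0.25],[0,0,0],0],
    [[1.0,0.74,0.25],[0,0,0],0],
    [[1.26,1.14,0.25],[0,0,0],0],
    [[1.46,1.47,0.25],[0,0,0],0],
    [[1.63,1.75,0.25],[0,0,0],0],
    [[1.77,2.08,0.25],[0,0,0],0],
    [[1.87,2.44,0.25],[0,0,0],0],
    [[1.9,2.83,0.25],[0,0,0],0],
    [[1.9,3.24,0.25],[0,0,0],0]
  ]
}}

```text
time: 11.58
tool_pos: [0.5917, 0.0138, 0.1319]
ee_rot: [-3.142, -0.001, 2.889]
wrist_force: [-0.3, -0.8, -0.1]
width: 0.0004
```

```bash
python3 -c "
from plan import *
st();rows([pk(a) for a in (135,128,121,114,107,100,93,86,79,72)])"
```

```text
t 11.5833 tip clamp [-33.6   3.1  56.2] yaw-err -0.0003722717278007437 F [-0.1 -0.9 -0.1] w 0.0003542921657203126
[[-0.08,0.37,-0.08],[-0.000,-0.001,-0.000],0]
[[-0.22,0.79,-0.08],[-0.000,-0.001,-0.000],0]
[[-0.44,1.20,-0.09],[-0.000,-0.001,-0.000],0]
[[-0.72,1.58,-0.09],[-0.000,-0.001,-0.000],0]
[[-1.07,1.92,-0.09],[-0.000,-0.001,-0.000],0]
[[-1.48,2.20,-0.09],[-0.000,-0.001,-0.000],0]
[[-1.94,2.42,-0.09],[-0.000,-0.001,-0.000],0]
[[-2.27,2.57,-0.09],[-0.000,-0.001,-0.000],0]
[[-2.49,2.71,-0.09],[-0.000,-0.001,-0.000],0]
[[-2.75,2.83,-0.09],[-0.000,-0.001,-0.000],0]
```

>>> {"fn": "apply_moves", "kwargs": {
  "moves": [
    [[-0.08,0.37,0],[0,0,0],0],
    [[-0.22,0.79,0],[0,0,0],0],
    [[-0.44,1.2,0],[0,0,0],0],
    [[-0.72,1.58,0],[0,0,0],0],
    [[-0.9,1.75,0],[0,0,0],0],
    [[-1.07,1.92,0],[0,0,0],0],
    [[-1.28,2.06,0],[0,0,0],0],
    [[-1.48,2.2,0],[0,0,0],0],
    [[-1.7,2.31,0],[0,0,0],0],
    [[-1.94,2.42,0],[0,0,0],0]
  ]
}}

```text
time: 12.42
tool_pos: [0.6169, 0.032, 0.132]
ee_rot: [3.141, -0.0, 2.889]
wrist_force: [-0.5, 0.0, 0.0]
width: 0.0004
```

```bash
python3 -c "
from plan import *
crop('side','s10',245,180,130,130,6)
st();rows([pk(a) for a in (88,84,80,76,73,70,67,64,61,58)])"
```

```text
t 12.4667 tip clamp [-13.4  27.2  56.2] yaw-err -0.0004340990348565832 F [ 0.2 -0.   0.4] w 0.0003320733907078486
[[-0.20,0.12,-0.08],[0.000,0.000,-0.000],0]
[[-0.31,0.20,-0.08],[0.000,0.000,-0.000],0]
[[-0.44,0.28,-0.08],[0.000,0.000,-0.000],0]
[[-0.58,0.36,-0.08],[0.000,0.000,-0.000],0]
[[-0.70,0.41,-0.08],[0.000,0.000,-0.000],0]
[[-0.82,0.45,-0.08],[0.000,0.000,-0.000],0]
[[-0.94,0.49,-0.08],[0.000,0.000,-0.000],0]
[[-1.07,0.53,-0.08],[0.000,0.000,-0.000],0]
[[-1.21,0.55,-0.08],[0.000,0.000,-0.000],0]
[[-1.35,0.58,-0.08],[0.000,0.000,-0.000],0]
```

View pics/s10.png

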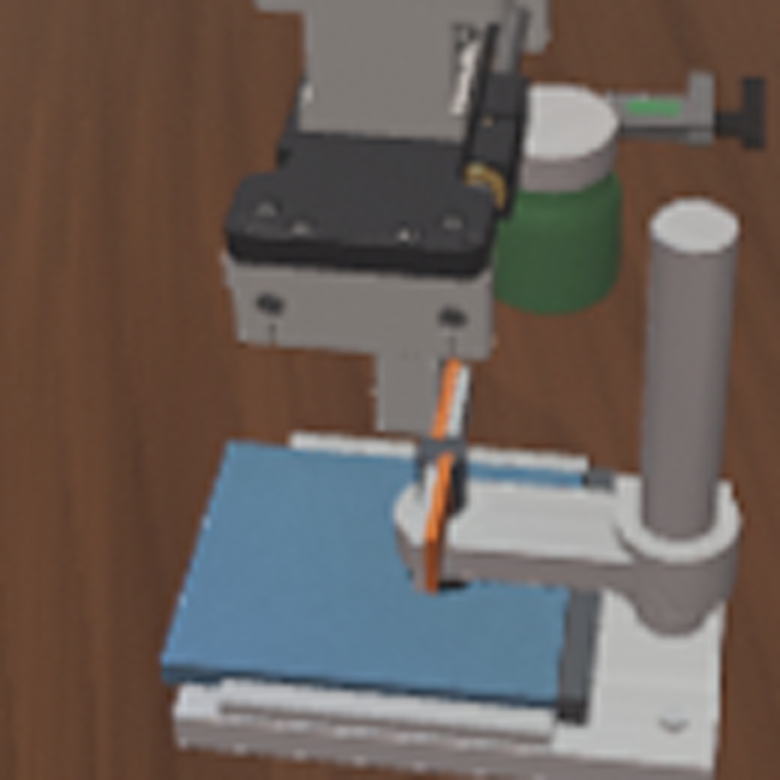

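Wing at about 85° (tips (455,365) and (432,590)), no resistance yet. Carry on slowly.

>>> {"fn": "apply_moves", "kwargs": {
  "moves": [
    [[-0.2,0.12,0],[0,0,0],0],
    [[-0.31,0.2,0],[0,0,0],0],
    [[-0.44,0.28,0],[0,0,0],0],
    [[-0.58,0.36,0],[0,0,0],0],
    [[-0.7,0.41,0],[0,0,0],0],
    [[-0.82,0.45,0],[0,0,0],0],
    [[-0.94,0.49,0],[0,0,0],0],
    [[-1.07,0.53,0],[0,0,0],0],
    [[-1.21,0.55,0],[0,0,0],0],
    [[-1.35,0.58,0],[0,0,0],0]
  ]
}}

```text
time: 13.3
tool_pos: [0.6315, 0.0343, 0.1321]
ee_rot: [3.141, 0.0, 2.889]
wrist_force: [-0.8, 0.6, -0.7]
width: 0.0004
```

```bash
python3 -c "
from plan import *
st();rows([pk(a) for a in (56,54,52,50,48,46,44,42,40,38)])"
```

```text
t 13.3 tip clamp [-0.1 32.9 56.4] yaw-err -0.00019631838817302238 F [-1.   0.4 -0.7] w 0.00039782967483607443
[[-0.13,0.01,-0.06],[0.000,0.000,-0.000],0]
[[-0.23,0.01,-0.06],[0.000,0.000,-0.000],0]
[[-0.33,0.02,-0.06],[0.000,0.000,-0.000],0]
[[-0.43,0.01,-0.06],[0.000,0.000,-0.000],0]
[[-0.54,0.00,-0.06],[0.000,0.000,-0.000],0]
[[-0.64,-0.01,-0.06],[0.000,0.000,-0.000],0]
[[-0.75,-0.02,-0.06],[0.000,0.000,-0.000],0]
[[-0.86,-0.05,-0.06],[0.000,0.000,-0.000],0]
[[-0.97,-0.07,-0.06],[0.000,0.000,-0.000],0]
[[-1.08,-0.10,-0.06],[0.000,0.000,-0.000],0]
```

>>> {"fn": "apply_moves", "kwargs": {
  "moves": [
    [[-0.13,0,0],[0,0,0],0],
    [[-0.23,0,0],[0,0,0],0],
    [[-0.33,0,0],[0,0,0],0],
    [[-0.43,0,0],[0,0,0],0],
    [[-0.54,0,0],[0,0,0],0],
    [[-0.64,0,0],[0,0,0],0],
    [[-0.75,0,0],[0,0,0],0],
    [[-0.86,0,0],[0,0,0],0],
    [[-0.97,-0.05,0],[0,0,0],0],
    [[-1.08,-0.1,0],[0,0,0],0]
  ]
}}

```text
time: 14.13
tool_pos: [0.6407, 0.0313, 0.1318]
ee_rot: [3.141, -0.002, 2.889]
wrist_force: [-4.9, 3.3, 1.8]
width: 0.0002
```

```bash
python3 -c "
from plan import *
crop('side','s11',245,180,130,130,6)
st();rows([pk(36),pk(33),pk(30)])
print('ret');rows([pk(50,6),pk(50,6,z=95),pk(220,8,z=95),pk(220,8)])"
```

```text
t 14.1833 tip clamp [ 9.5 32.4 56.1] yaw-err 8.292230381323762e-05 F [-4.7  2.8  1.7] w 0.0002447279917031338
[[-0.22,-0.08,-0.09],[0.001,-0.003,0.000],0]
[[-0.38,-0.15,-0.09],[0.001,-0.003,0.000],0]
[[-0.55,-0.23,-0.09],[0.001,-0.003,0.000],0]
ret
[[0.99,0.45,-0.08],[0.001,-0.003,0.000],0]
[[1.00,0.46,-3.88],[0.001,-0.003,0.000],0]
[[1.40,-7.06,-3.89],[0.001,-0.003,0.000],0]
[[1.39,-7.07,-0.09],[0.001,-0.003,0.000],0]
```

View pics/s11.png

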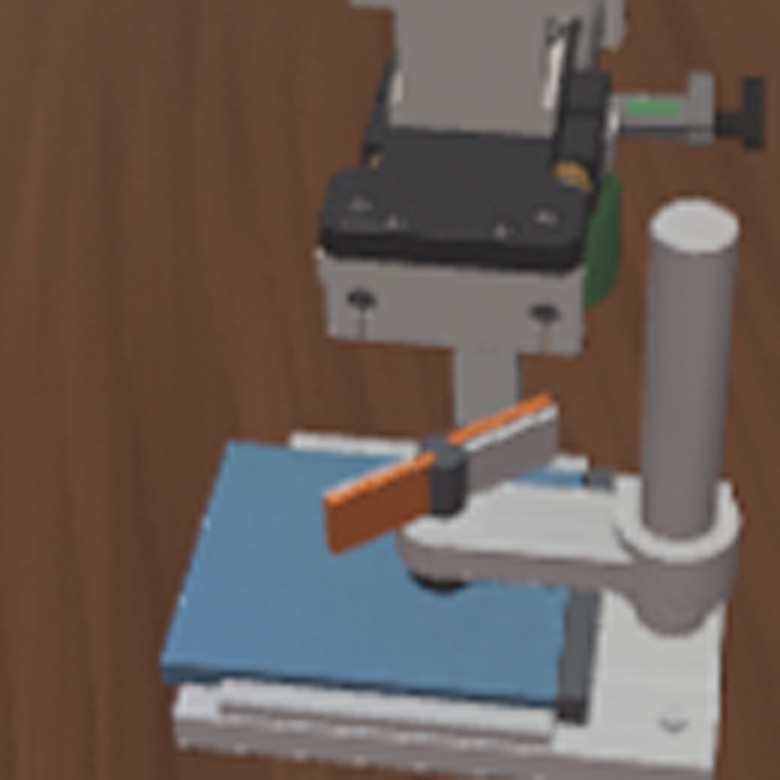

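Force is rising (5 N), which may be the end stop. I'll press a little further here to see whether the wing still moves.

>>> {"fn": "apply_moves", "kwargs": {
  "moves": [
    [[-0.06,-0.03,0],[0,0,0],0],
    [[-0.12,-0.06,0],[0,0,0],0],
    [[-0.18,-0.1,0],[0,0,0],0],
    [[-0.24,-0.13,0],[0,0,0],0],
    [[-0.3,-0.16,0],[0,0,0],0],
    [[-0.36,-0.2,0],[0,0,0],0],
    [[-0.42,-0.25,0],[0,0,0],0],
    [[-0.42,-0.25,0],[0,0,0],0],
    [[-0.42,-0.25,0],[0,0,0],0],
    [[-0.42,-0.25,0],[0,0,0],0]
  ]
}}

```text
time: 15.02
tool_pos: [0.6414, 0.0306, 0.1317]
ee_rot: [3.138, -0.01, 2.891]
wrist_force: [-10.8, 7.3, 3.6]
width: 0.0005
```

```bash
python3 -c "
from plan import *
crop('side','s12',245,180,130,130,6)
st()
print('ret');rows([pk(50,6),pk(50,6,z=95),pk(220,8,z=95),pk(220,8)])"
```

```text
t 15.0667 tip clamp [10.3 31.9 56. ] yaw-err 0.0018316532390976192 F [-10.9   5.    4.7] w 0.00017634160222728545
ret
[[1.08,0.51,-0.09],[0.004,-0.010,0.002],0]
[[1.12,0.52,-3.89],[0.004,-0.010,0.002],0]
[[1.53,-7.00,-3.91],[0.004,-0.010,0.002],0]
[[1.49,-7.01,-0.11],[0.004,-0.010,0.002],0]
```

View pics/s12.png

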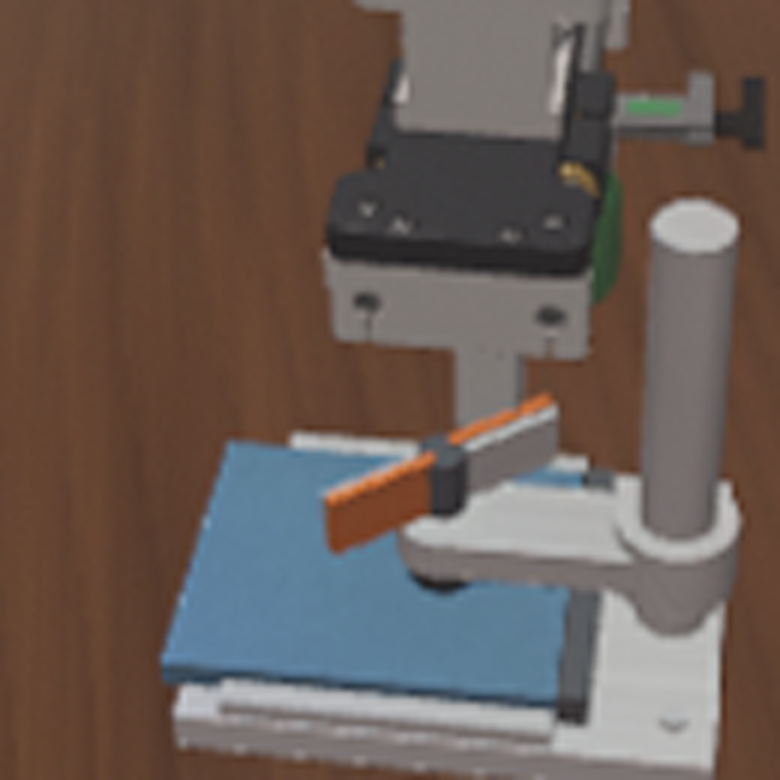

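The wing hasn't moved under 12 N (tips still at (550,400) and (325,500)), so this looks like the end stop. I'll confirm with an independent stroke on the other wing from the front right.

>>> {"fn": "apply_moves", "kwargs": {
  "moves": [
    [[0.7,0.4,0],[0,0,0],0],
    [[1.4,0.7,-0.2],[0,0,0],0],
    [[1.4,0.7,-2.0],[0,0,0],0],
    [[1.4,0.7,-4.0],[0,0,0],0],
    [[1.5,-1.0,-4.0],[0,0,0],0],
    [[1.6,-3.0,-4.0],[0,0,0],0],
    [[1.8,-5.0,-4.0],[0,0,0],0],
    [[1.8,-6.8,-4.0],[0,0,0],0],
    [[1.8,-7.0,-4.0],[0,0,0],0],
    [[1.8,-7.0,-3.0],[0,0,0],0]
  ]
}}

```text
time: 15.9
tool_pos: [0.6116, -0.0374, 0.1647]
ee_rot: [3.141, 0.007, 2.887]
wrist_force: [0.3, 0.8, -0.1]
width: 0.0005
```

```bash
python3 -c "
from plan import *
crop('side','s13',245,180,130,130,6)
st();rows([pk(220,8),pk(220,0),pk(216,0),pk(213),pk(210)])"
```

```text
t 15.95 tip clamp [ -3.3 -40.7  84.9] yaw-err -0.0011756047484694498 F [-0.6 -0.4 -1.8] w 0.0005964061537191547
[[0.11,0.24,2.79],[0.000,0.000,-0.001],0]
[[0.63,0.85,2.79],[0.000,0.000,-0.001],0]
[[0.84,0.92,2.79],[0.000,0.000,-0.001],0]
[[1.01,0.98,2.79],[0.000,0.000,-0.001],0]
[[1.17,1.06,2.79],[0.000,0.000,-0.001],0]
```

View pics/s13.png

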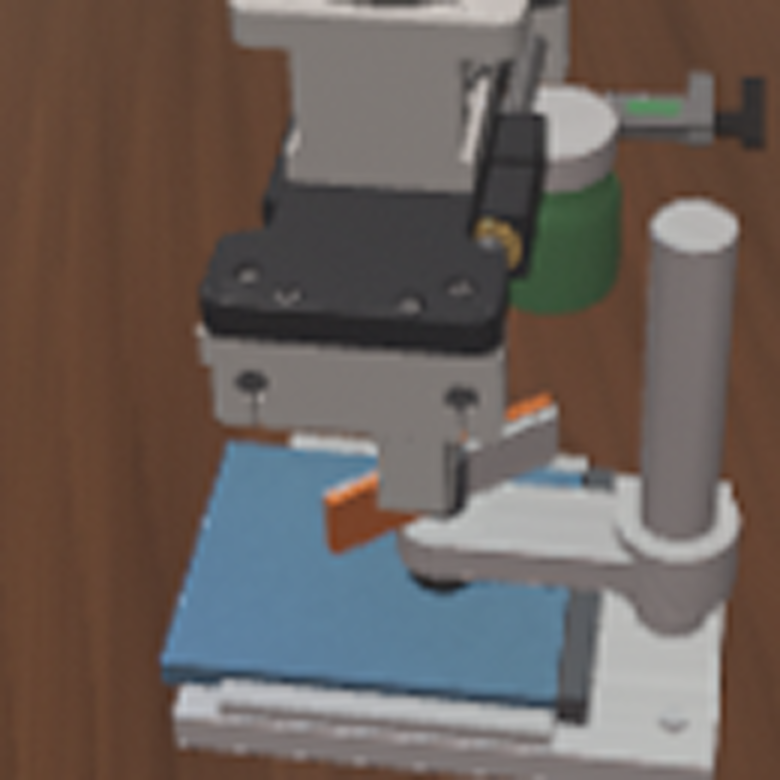

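Tip (420,510) is on the camera side of the front orange face, as before. Lower and push.

>>> {"fn": "apply_moves", "kwargs": {
  "moves": [
    [[0,0.1,0.7],[0,0,0],0],
    [[0,0.1,1.4],[0,0,0],0],
    [[0,0.1,2.1],[0,0,0],0],
    [[0,0.1,2.8],[0,0,0],0],
    [[0.1,0.25,2.8],[0,0,0],0],
    [[0.3,0.45,2.8],[0,0,0],0],
    [[0.5,0.7,2.8],[0,0,0],0],
    [[0.65,0.85,2.8],[0,0,0],0],
    [[0.84,0.92,2.8],[0,0,0],0],
    [[1.0,0.98,2.8],[0,0,0],0]
  ]
}}

```text
time: 16.78
tool_pos: [0.6043, -0.0248, 0.1349]
ee_rot: [-3.141, 0.005, 2.889]
wrist_force: [6.0, -3.3, -1.2]
width: 0.0002
```

```bash
python3 -c "
from plan import *
st();rows([pk(213),pk(210),pk(207),pk(204),pk(200)])"
```

```text
t 16.7833 tip clamp [-11.6 -31.1  59.2] yaw-err -0.0004639656081466548 F [ 6.6 -1.7 -1.2] w 0.00018786882777361175
[[0.17,0.03,0.22],[-0.001,0.005,-0.000],0]
[[0.33,0.10,0.22],[-0.001,0.005,-0.000],0]
[[0.49,0.19,0.22],[-0.001,0.005,-0.000],0]
[[0.65,0.29,0.22],[-0.001,0.005,-0.000],0]
[[0.85,0.45,0.22],[-0.001,0.005,-0.000],0]
```

>>> {"fn": "apply_moves", "kwargs": {
  "moves": [
    [[0.04,0.06,0],[0,0,0],0],
    [[0.08,0.12,0],[0,0,0],0],
    [[0.12,0.18,0],[0,0,0],0],
    [[0.16,0.24,0],[0,0,0],0],
    [[0.2,0.3,0],[0,0,0],0],
    [[0.24,0.36,0],[0,0,0],0],
    [[0.28,0.42,0],[0,0,0],0],
    [[0.32,0.5,0],[0,0,0],0],
    [[0.32,0.5,0],[0,0,0],0],
    [[0.32,0.5,0],[0,0,0],0]
  ]
}}

```text
time: 17.62
tool_pos: [0.6039, -0.0237, 0.1352]
ee_rot: [-3.134, 0.01, 2.886]
wrist_force: [7.2, -9.2, -2.8]
width: 0.0004
```

```bash
python3 -c "
from plan import *
crop('side','s14',245,180,130,130,6)
st();rows([pk(216,12),pk(216,12,z=120),[-150,0,130]])"
```

```text
t 17.6667 tip clamp [-12.2 -30.2  59.5] yaw-err -0.0032580516802545034 F [10.3 -9.4 -3.5] w 0.00040999580383662933
[[-0.76,-1.10,0.27],[-0.007,0.010,-0.003],0]
[[-0.83,-1.15,-6.03],[-0.007,0.010,-0.003],0]
[[13.71,2.92,-7.21],[-0.007,0.010,-0.003],0]
```

View pics/s14.png

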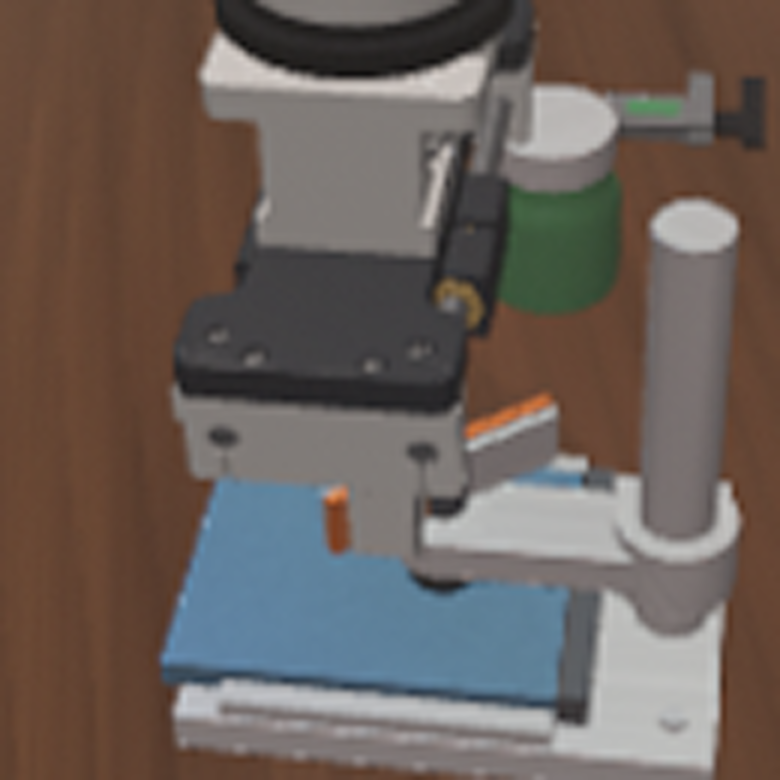

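The back wing tip is still at (550,400) under 14 N on the other wing. The end stop is confirmed from both sides. Withdrawing.

>>> {"fn": "apply_moves", "kwargs": {
  "moves": [
    [[-0.4,-0.7,0],[0,0,0],0],
    [[-0.9,-1.5,0],[0,0,0],0],
    [[-1.1,-1.7,-0.5],[0,0,0],0],
    [[-1.1,-1.7,-3],[0,0,0],0],
    [[-1.1,-1.7,-6],[0,0,0],0],
    [[-1.1,-1.7,-8],[0,0,0],0],
    [[1.5,-1.0,-8.5],[0,0,0],0],
    [[4.5,0,-8.5],[0,0,0],0],
    [[7.5,1,-8.5],[0,0,0],0],
    [[10.5,2,-8.5],[0,0,0],0]
  ]
}}

```text
time: 18.5
tool_pos: [0.5029, 0.0279, 0.2195]
ee_rot: [3.141, -0.0, 2.888]
wrist_force: [-0.4, 1.2, 1.7]
width: 0.0004
```

>>> {"fn": "apply_moves", "kwargs": {
  "moves": [
    [[3,0,0],[0,0,0],0],
    [[6,0,0],[0,0,0],0],
    [[9,0,0],[0,0,0],0],
    [[11,0,0],[0,0,0],0],
    [[12,0,0],[0,0,0],0],
    [[12,0,0],[0,0,0],0],
    [[12,0,0],[0,0,0],0],
    [[12,0,0],[0,0,0],0],
    [[12,0,0],[0,0,0],0],
    [[12,0,0],[0,0,0],0]
  ]
}}

```text
time: 19.33
tool_pos: [0.3887, 0.0568, 0.2187]
ee_rot: [-3.141, -0.001, 2.888]
wrist_force: [-0.1, -0.8, -0.2]
width: 0.0004
```

```bash
python3 -c "
from plan import *
crop('side','s15',255,200,130,120,6);im=crop('top','t15',310,170,90,100,6);crop('top','t15f',170,100,370,230,2,im)
st()"
```

```text
t 19.4333 tip clamp [-241.1   -5.9  143. ] yaw-err -0.0007783137985399868 F [-0.2  0.4  0.4] w 0.0006908185678251104
```

View pics/s15.png

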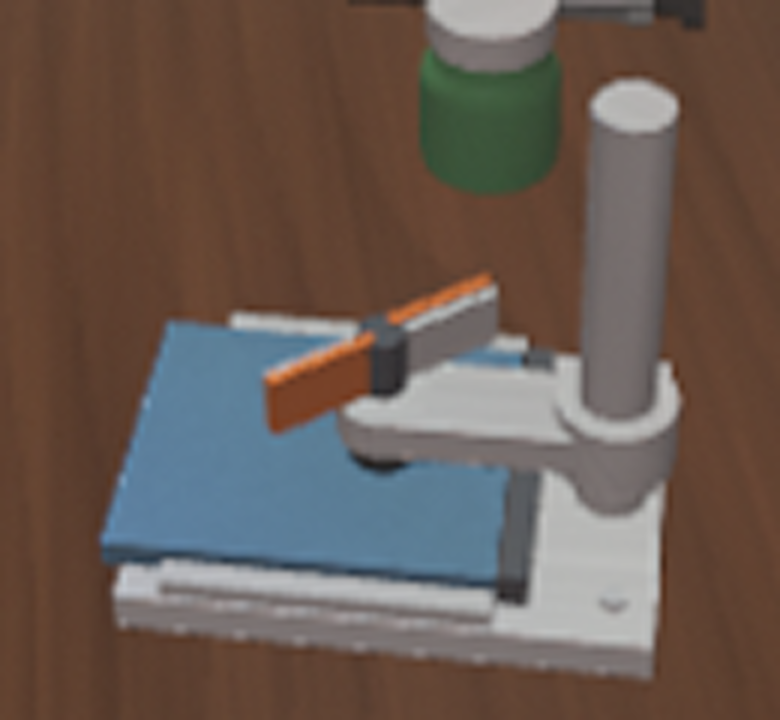

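View pics/t15.png

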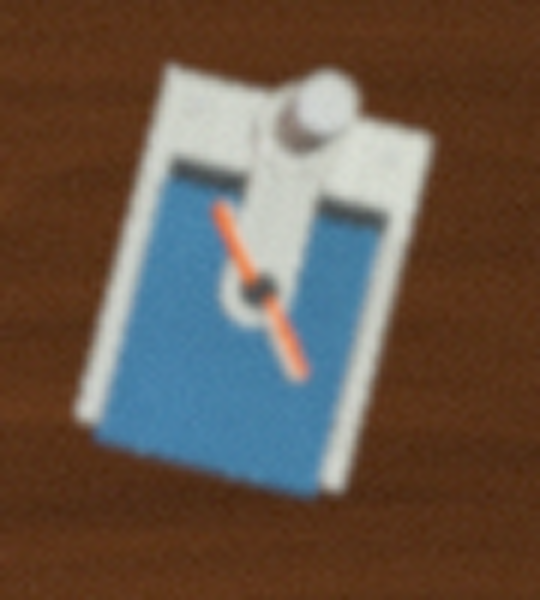

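View pics/t15f.png

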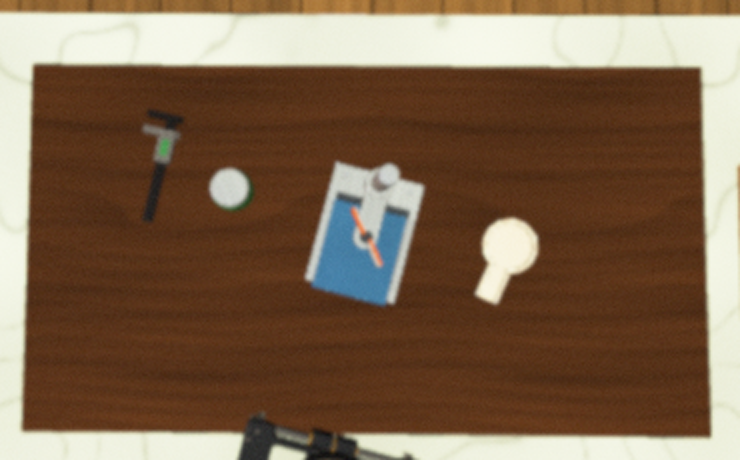

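Everything is in place: the tile touches the stop along its width, the hub has sunk (hub top from row 312 to about 322), and the other objects are unmoved. Handing in.

```bash
python3 -c "
from bench import job
print(job.close_job())"
```

```text
the job is handed in; nothing more can be done
None
```

The tile is home against the stop and the thumbscrew is run down to its end stop. I handed the job in at about 19.4 s, with the hand withdrawn about 0.24 m in front of the clamp, touching nothing.

- **Tile:** I pushed it with closed fingertips. It stopped at about 17 N with no further motion, and the final pictures show no gap between its back edge and the stop. The tip read about 2 mm short of where I expected it at home. That is within the stated calibration error plus my guess at the finger's half-width.
- **Screw:** I made two working strokes clockwise on the orange faces, about 115° and then 180°. A third stroke on the other wing was a check. The wings did not move under about 12 N on one wing or about 14 N on the other, at the same angle, so I take that as the end stop. In the side view the hub has sunk by about 5 mm, as that much turning should give. I could not see the rubber pad clearly enough to confirm its contact with the tile directly.
- **Other objects:** In the last top view the jar, spoon rest and caliper look to be where they were at the start. No check failed.

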